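# Take a non-contact temperature reading of a filled wafer cone

### The job

Check the temperature of the filled cone, the one with the white chocolate cap: draw the infrared thermometer out of its stand, carry it over the standing cones and hold it upright, nose down, centred over the white cap with its lens about 15 mm above it. Touch no cone and not the tray, with the thermometer or with the arm, and leave the jar and the tape where they are. Finish while still holding the thermometer steady there: it is not put down or let go.

Things in the scene. Friction and masses are not known exactly. Their poses are not given: they have to be found in the camera images.
- thermometer: stick infrared thermometer, 145 mm long, 0.08 to 0.16 kg: white body 26 (x) x 36 (y) x 95 mm with blue ribs on its two y sides, below it a round black nose 16 mm wide, 50 mm long. Origin at the lens, the centre of the nose's lower end; z runs from nose to top, -x is the display face. Starts nose down in its stand. Grip across the 36 mm (along its y), about 120 mm above the lens.
- stand: grey bench stand, fixed, 70 x 70 mm block, top 65 mm above the bench; the thermometer's nose hangs in a round socket 19 mm wide, 55 mm deep, in its middle and the white body rests on the top face: the lens starts 15 mm above the bench and is free once raised 50 mm. Origin at the centre of the underside, z up.
- tray: brown cardboard cone tray, fixed, 230 x 230 mm, top sheet 85 mm above the bench, 9 round holes in 3 rows of 3 at 70 mm pitch (along its x and y, the middle one at the tray's centre); one corner hole is empty. Origin at the centre of the underside, z up.
- cap (a point): centre of the flat white-chocolate cap that closes the mouth of the filled cone (the only cone with a white top), level with its rim, 117 mm above the bench; cap 48 mm across. z up along the cone. It is in one of the three holes of the tray's middle column (tray y = 0), between columns of other cones.
- filled_cone: the filled cone: dark brown moulded wafer cone 112 mm tall, 50 mm across its rim, standing loose in a tray hole by a shoulder 80 mm above its tip, so that its top 32 mm stand above the sheet. Origin at its tip, 5 mm above the bench, z up.
- cone_1: an empty dark brown wafer cone, same size and seat as the filled cone (rim 117 mm above the bench), loose in a tray hole, brittle. Origin at its tip, z up.
- cone_2: an empty dark brown wafer cone, same size and seat as the filled cone (rim 117 mm above the bench), loose in a tray hole, brittle. Origin at its tip, z up.
- cone_3: an empty dark brown wafer cone, same size and seat as the filled cone (rim 117 mm above the bench), loose in a tray hole, brittle. Origin at its tip, z up.
- cone_4: an empty dark brown wafer cone, same size and seat as the filled cone (rim 117 mm above the bench), loose in a tray hole, brittle. Origin at its tip, z up.
- cone_5: an empty dark brown wafer cone, same size and seat as the filled cone (rim 117 mm above the bench), loose in a tray hole, brittle. Origin at its tip, z up.
- cone_6: an empty dark brown wafer cone, same size and seat as the filled cone (rim 117 mm above the bench), loose in a tray hole, brittle. Origin at its tip, z up.
- cone_stack: four nested empty dark brown wafer cones standing together, loose, in a tray hole of an outer column; 50 mm across, topmost rim 171 mm above the bench, the tallest thing in the tray. Origin at the tip of the lowest, z up.
- jar: closed glass sample jar with a white cap, 56 mm wide, 78 mm tall, loose, near the stand. Origin at the centre of its underside, z up.
- tape: roll of brown packing tape lying flat, 96 mm across, 48 mm tall, loose, near the stand. Origin at the centre of its underside, z up.
Things that resemble listed ones, but are neither listed nor needed, are in the scene too. What is shaped like the cone_5 but orange or purple is not meant. Of the things that look like the thermometer, the smaller one is meant.

How it is judged (in metres and radians):
On the way, in this order (a step that is already met when the one before it is completed fails the run):
1. the thermometer is held in the fingers and drawn clear of the stand, its lens above the stand's top face (contact force between thermometer and the fingers above 1 N and z of thermometer in the frame of stand above 0.068 m), for 0.1 s.
2. the thermometer is over the filled cone, held, its lens above the cap (contact force between thermometer and the fingers above 1 N and horizontal distance between thermometer and cap below 0.03 m and z of thermometer in the frame of cap above 0.002 m), for 0.1 s.
At the end, for the whole second after the job is handed in: The fingers hold the thermometer, nothing else touches it, it is still (under 20 mm/s) and within 0.12 rad of upright, its lens within 10 mm of the cap's centre horizontally and 5 to 25 mm above the cap; every cone stands upright within 8 mm of where it was, the jar and the tape within 15 mm (contact force between thermometer and the fingers above 1 N and contact force between thermometer and stand below 0.2 N and contact force between thermometer and tray below 0.2 N and contact force between thermometer and jar below 0.2 N and contact force between thermometer and tape below 0.2 N and contact force between thermometer and filled_cone below 0.2 N and contact force between thermometer and cone_1 below 0.2 N and contact force between thermometer and cone_2 below 0.2 N and contact force between thermometer and cone_3 below 0.2 N and contact force between thermometer and cone_4 below 0.2 N and contact force between thermometer and cone_5 below 0.2 N and contact force between thermometer and cone_6 below 0.2 N and contact force between thermometer and cone_stack below 0.2 N and horizontal distance between thermometer and cap below 0.01 m and z of thermometer in the frame of cap between 0.005 and 0.025 m and angle between each of thermometer, filled_cone, cone_1, cone_2, cone_3, cone_4, cone_5, cone_6, cone_stack's own z axis and vertical below 0.12 rad and height (world z) of thermometer above 0.115 m and linear speed of thermometer below 0.02 m/s and angular speed of thermometer below 0.2 rad/s and distance of each of filled_cone, cone_1, cone_2, cone_3, cone_4, cone_5, cone_6, cone_stack from where it was at the start of the episode below 0.008 m and distance of each of jar, tape from where it was at the start of the episode below 0.015 m); the arm keeps its last pose, push and grip.
It fails at once if the thermometer, the arm or the fingers touch a cone or the tray ((contact force between any of thermometer, the arm, the fingers and tray above 0.3 N or contact force between any of thermometer, the arm, the fingers and filled_cone above 0.3 N or contact force between any of thermometer, the arm and cone_1 above 0.3 N or contact force between any of thermometer, the arm and cone_2 above 0.3 N or contact force between any of thermometer, the arm and cone_3 above 0.3 N or contact force between any of thermometer, the arm and cone_4 above 0.3 N or contact force between any of thermometer, the arm and cone_5 above 0.3 N or contact force between any of thermometer, the arm and cone_6 above 0.3 N or contact force between any of thermometer, the arm and cone_stack above 0.3 N) or (contact force between the fingers and cone_1 above 0.3 N or contact force between the fingers and cone_2 above 0.3 N or contact force between the fingers and cone_3 above 0.3 N or contact force between the fingers and cone_4 above 0.3 N or contact force between the fingers and cone_5 above 0.3 N or contact force between the fingers and cone_6 above 0.3 N or contact force between the fingers and cone_stack above 0.3 N)).
It fails at once if a cone is displaced by more than 8 mm or tilted (distance of any of filled_cone, cone_1, cone_2, cone_3, cone_4, cone_5, cone_6, cone_stack from where it was at the start of the episode above 0.008 m or angle between any of filled_cone, cone_1, cone_2, cone_3, cone_4, cone_5, cone_6, cone_stack's own z axis and vertical above 0.15 rad).
It fails at once if the jar or the tape is pushed away by more than 15 mm (distance of any of jar, tape from where it was at the start of the episode above 0.015 m).
It also fails if it takes over 48 s, if anything falls off the work surface, if the arm or the gripper's body presses on something with over 40 N, if the wrist force passes 120 N, or if a joint passes its speed limit or range.

### The arm

A 7-joint arm with a two-finger parallel gripper is mounted at the origin on the work surface. World frame = base frame: x ahead of the robot, y to its left, z up, the work surface at z = 0. Lengths are in m, angles in degrees, forces in N, time in s.
With the tool pointing down it reaches from about 0.425 to 0.95 m from the base axis. Payload 4.7 kg.
Tool frame: the origin (TCP) lies at the very end of the fingers, on their centre line; the grasp point (between the pads) lies 19 mm behind it; z points along the fingers, y is the line along which they close (so a half turn about z gives the same grasp; the last joint's range is limited). The gripper opens to 87 mm and grips with 3 to 60 N. Pads are 19 mm wide; open, the fingers measure 117 mm over their backs; the gripper's body (75 mm by 190 mm) begins 51 mm behind the grasp point.
Start: joints at [-67.26, 26.849, -2.785, 87.806, 1.381, 65.374, -4.715], TCP at [0.279, 0.615, 0.223] pointing down, gripper open.
Joint ranges: [-148.3, 148.3], [-19.14, 114.17], [-79.39, 73.82], [5.75, 140.21], [-59.74, 239.74], [12.07, 113.84], [-152.46, 152.46]. Speed limits (degrees/s): [147.25, 147.25, 180, 180, 180, 180, 180].

### API

Orientations are given as [roll, pitch, yaw] about the fixed x, y, z axes, in that order (R = Rz(yaw) Ry(pitch) Rx(roll)).
In Python, from bench import env, inverse_kinematics, read_state, capture gives the robot as it stands. Calls block until the motion is done:
- env.move_pose(position, orientation): joint-space move of the TCP to a pose.
- env.movel(position, rotation=None, feed=0.15, threshold=None): straight line of the TCP; rotation=None keeps the orientation; feed is the mean speed in m/s. With threshold (N) it stops when the force on the tool has changed by that much, and returns True; else False.
- env.move_j(angles): joint-space move.
- env.gripper_to(opening, grasp_force=None): finger opening in m; grasp_force is the grip in N (None keeps the last); returns when the fingers have stopped.
- env.pause(seconds).
- inverse_kinematics(position, orientation): joint angles nearest the present ones, or None.
- read_state(): the state.
- capture(name): name is "side" or "top" or "wrist"; returns a dict with "img" (384x512x3 uint8, red, green, blue), "fovy" (degrees; the focal length in pixels is half the picture's height over the tangent of half this angle, whatever the lens; pixels are square), "cx", "cy" (the principal point, pixels), "pose" (4x4, takes a point from camera to world coordinates). Camera axes: x right, y up, looking along -z (the intrinsics and any distortion apply to the point x, -y, -z); pixel columns grow to the right and rows downward; lengths in m; the calibration is good to about 2 mm. A picture is of the moment at which its call begins. There is no depth.
A pose or a line that the arm cannot do raises env.Unreachable and nothing moves.
- env.sign_off(): hands the job in; it is judged then, once.
The state is a dict: "t": time; "q": joint angles; "qvel": joint speeds; "joint_torque": joint torques, N m; "tool_pos": TCP position; "tcp_rot": TCP orientation; "wrist_force": force on the tool from outside, world axes, zero at the start; "ft_torque": the same for the moment, N m; "opening": finger opening in m; "grasp_force": force on a finger pad.
Only numpy, scipy, OpenCV 4.12 (cv2) and the standard library are available. Lean on these libraries where they do the work, as an engineer would, in place of code of your own. Each camera call takes 0.05 s, during which the arm holds its last target. There are 200 camera calls.

## Working session

There is one attempt and no reset: what is moved stays moved. The work goes in short steps, each a Python script; the robot and the scene stay as the last script left them, time stands still between calls to the robot, and variables do not carry over. Pictures are saved under pics/ and viewed, at most 10 in all, crops included, and the job is handed in when it is done.

```bash
ls; mkdir -p pics; cat > h.py <<'E'
import numpy as np, cv2
from bench import env, inverse_kinematics, read_state, capture
def snap(cam,name):
    c=capture(cam); cv2.imwrite(f'pics/{name}.png',c['img'][:,:,::-1])
    np.savez(f'pics/{name}.npz',**{k:v for k,v in c.items()}); return c
def load(name): return np.load(f'pics/{name}.npz',allow_pickle=True)
def K(c):
    h=c['img'].shape[0]; f=h/2/np.tan(np.radians(float(c['fovy']))/2); return f
def ray(c,u,v):
    f=K(c); d=np.array([(u-float(c['cx']))/f,-(v-float(c['cy']))/f,-1]); P=np.array(c['pose'])
    return P[:3,3],P[:3,:3]@d
def atz(c,u,v,z):
    o,d=ray(c,u,v); return o+d*(z-o[2])/d[2]
def proj(c,p):
    P=np.array(c['pose']); q=P[:3,:3].T@(np.array(p)-P[:3,3]); f=K(c)
    return float(c['cx'])+f*q[0]/-q[2], float(c['cy'])+f*q[1]/q[2]
E
python3 - <<'E'
from h import *
for n in ['top','side','wrist']:
    c=snap(n,n+'0'); print(n,{k:(v if k!='pose' else np.round(v,3)) for k,v in c.items() if k!='img'})
a=[cv2.imread(f'pics/{n}0.png') for n in ['top','side']]
for n,i in zip(['top','side'],a): cv2.imwrite(f'pics/{n}0b.png',cv2.resize(i,(800,600),interpolation=cv2.INTER_CUBIC))
print(read_state())
E
```

```text
pics
top {'fovy': 46.412150761927585, 'cx': 256.7922295358697, 'cy': 198.97115928833767, 'pose': array([[ 0.003,  0.991, -0.137,  0.371],
       [-1.   ,  0.003,  0.006, -0.046],
       [ 0.006,  0.137,  0.99 ,  1.023],
       [ 0.   ,  0.   ,  0.   ,  1.   ]])}
side {'fovy': 56.56516120707517, 'cx': 258.93764096160623, 'cy': 188.8515012911561, 'pose': array([[ 0.981,  0.138, -0.137,  0.391],
       [-0.194,  0.692, -0.695, -0.677],
       [-0.001,  0.708,  0.706,  0.727],
       [ 0.   ,  0.   ,  0.   ,  1.   ]])}
wrist {'fovy': 61.51464861710624, 'cx': 255.04571691809267, 'cy': 186.55856439702197, 'pose': array([[ 0.413, -0.869, -0.274,  0.202],
       [ 0.911,  0.393,  0.127,  0.649],
       [-0.002, -0.302,  0.953,  0.384],
       [ 0.   ,  0.   ,  0.   ,  1.   ]])}
{'t': 0.15, 'q': array([-67.26194298,  26.88882884,  -2.78504099,  87.85867359,
         1.38124173,  65.37278447,  -4.71504663]), 'qvel': array([-0.09977083, -0.17596943,  0.0486407 , -0.18490451,  0.02084595,
        0.01503762,  0.09970534]), 'joint_torque': array([ 7.80021655e-04, -5.08429420e+01, -8.06943909e-02, -2.36418629e+01,
       -6.13416941e-02,  3.57409485e-02,  1.39099716e-04]), 'tool_pos': array([0.27857084, 0.61433824, 0.22171041]), 'tcp_rot': array([-1.79913313e+02,  2.67299089e-03,  1.55608812e+02]), 'wrist_force': array([-0.54341077, -0.31342893,  0.10760572]), 'ft_torque': array([ 0.03556508, -0.01577918,  0.01030773]), 'grasp_force': 0.0, 'opening': 0.08706597146227388}
```

View pics/top0b.png

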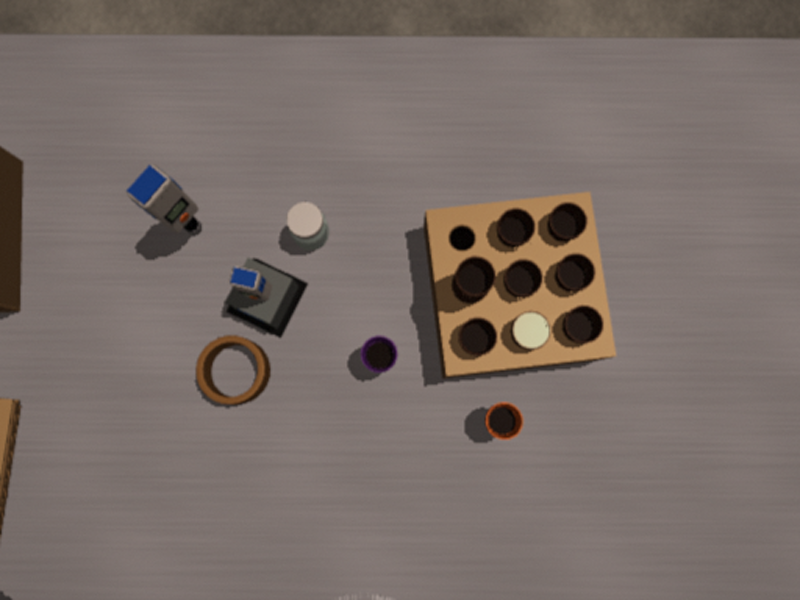

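View pics/side0b.png

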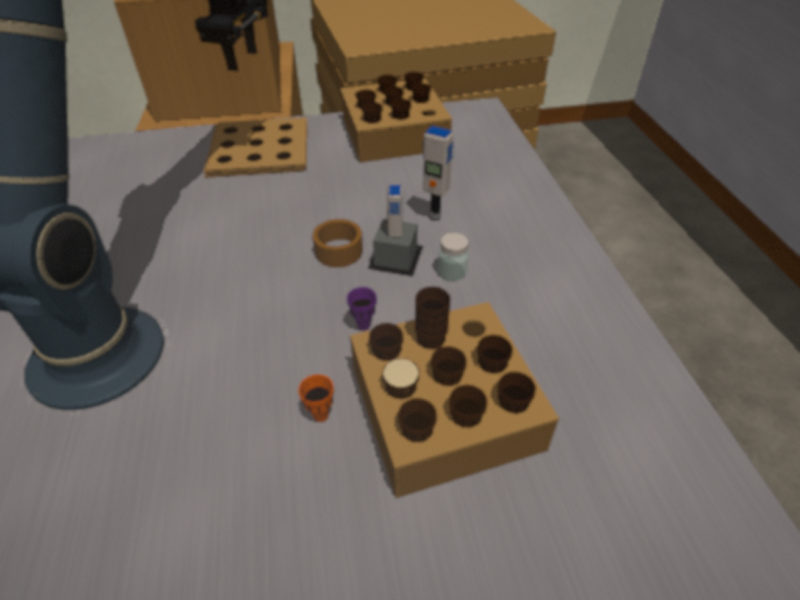

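Top view (in 800x600 px): the thermometer top is at (247,278), the stand at (265,296), the jar at (305,220), the tape at (233,370) and the white cap at (531,331). The larger decoy thermometer is at (165,200). The side view shows the same layout, with the cap at (400,375) and the stack at (432,315). Next I'll enlarge the crops.

```bash
python3 - <<'E'
from h import *
t=cv2.imread('pics/top0.png');s=cv2.imread('pics/side0.png')
a=cv2.resize(t[150:220,130:210],(800,700),interpolation=cv2.INTER_CUBIC)[:600]
b=cv2.resize(s[110:180,225:285],None,fx=8,fy=8,interpolation=cv2.INTER_CUBIC)
cv2.imwrite('pics/a.png',a);cv2.imwrite('pics/b.png',b)
ct,cs=load('top0'),load('side0'); k=.64
for n,u,v,z in [('therm',247,272,.16),('cap',531,331,.117),('stack',474,279,.171),('empty',462,238,.085),('jar',305,218,.078),('tape',233,371,.048)]+[('cone',u,v,.117) for u,v in [(515,228),(567,221),(522,278),(574,273),(477,337),(582,325)]]: print(n,atz(ct,u*k,v*k,z).round(4))
print('cap side',atz(cs,400*k,371*k,.117))
E
```

```text
therm [0.5393 0.1422 0.16  ]
cap [ 0.4708 -0.2208  0.117 ]
stack [ 0.5294 -0.1412  0.171 ]
empty [ 0.6025 -0.135   0.085 ]
jar [0.6318 0.0821 0.078 ]
tape [0.4212 0.1814 0.048 ]
cone [ 0.6086 -0.2026  0.117 ]
cone [ 0.6184 -0.2722  0.117 ]
cone [ 0.541  -0.2105  0.117 ]
cone [ 0.5479 -0.2794  0.117 ]
cone [ 0.4627 -0.1502  0.117 ]
cone [ 0.4789 -0.2877  0.117 ]
cap side [ 0.47418401 -0.21881146  0.117     ]
```

View pics/a.png

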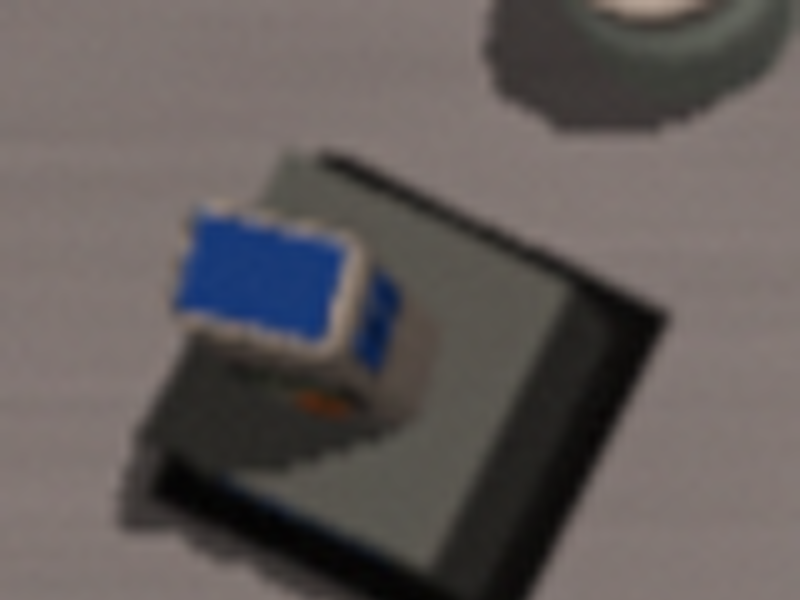

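View pics/b.png

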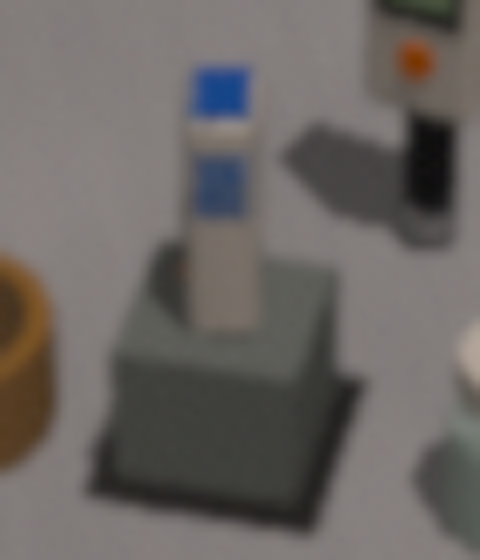

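Crop a shows the blue top centred at about (157,178) px, with its long axis about 13° off world y. The display faces -x, toward the robot. Crop b puts the same top at (252.6,121.6) px in the side view. I'll cross-check the two, then move above it and look from close up.

```bash
python3 - <<'E'
from h import *
ct,cs=load('top0'),load('side0')
print('top',atz(ct,157,178,.16),'side',atz(cs,252.6,121.6,.16))
print('decoy base',atz(ct,195*.64,230*.64,0),'decoy top hyp z=.2',atz(ct,150*.64,186*.64,.2), 'side decoy base',atz(cs,435*.64,215*.64,0),'top',atz(cs,437*.64,131*.64,.2))
# stand top centre from its corners at z=.065 (crop a)
for u,v in [(290,150),(570,290),(440,570),(150,440)]: print(atz(ct,130+u/10,150+v/10,.065).round(4))
p=(atz(ct,157,178,.16)+atz(cs,252.6,121.6,.16))/2
for y in (-12.7,167.3):
    for q in ([p[0],p[1],.116],[p[0],p[1],.3],[.4725,-.22,.233],[.4725,-.22,.3]): print(y,inverse_kinematics(q,[180,0,y]))
E
```

```text
top [0.53145739 0.14402021 0.16      ] side [0.53466803 0.14436173 0.16      ]
decoy base [0.63414358 0.25691019 0.        ] decoy top hyp z=.2 [0.63732005 0.25461989 0.2       ] side decoy base [0.64345309 0.26626694 0.        ] top [0.63898678 0.26321028 0.2       ]
[0.5779 0.1615 0.065 ]
[0.5472 0.0998 0.065 ]
[0.4858 0.1263 0.065 ]
[0.5139 0.1897 0.065 ]
-12.7 [ -48.15992264   25.80085807   37.43091549  112.51302093  -20.71974186
   48.39384051 -102.18953006]
-12.7 [ -50.61896049   13.08081087   37.86522918  100.50202354   -8.53952026
   69.31551767 -113.14519808]
-12.7 [-26.27095575  17.38141177  58.01180271 110.13721954 -16.75641491
  61.50208148 -63.99939122]
-12.7 [-32.80741601  14.05712511  64.75761926 105.00134993 -13.57023579
  69.44292749 -66.58358717]
167.3 [-25.64787158  22.32997396   7.76080782 111.26352332  -4.045071
  46.66252752  61.6158362 ]
167.3 [-28.02763789  11.70779476  10.16666843  99.33531176  -2.1965635
  69.14977653  60.01394295]
167.3 [-20.05496166  15.06973662  49.15430201 109.90516044 -13.02779739
  60.74879333 111.8555426 ]
167.3 [-25.07789452  11.28007781  53.70638635 104.7537681   -9.7358953
  68.79463312 108.94508257]
```

The two views and the stand's centre agree on (0.532, 0.144), so I'll go above it with yaw 167.3.

```bash
python3 - <<'E'
from h import *
env.movel([.279,.615,.34]); env.move_pose([.532,.144,.30],[180,0,167.3])
c=snap('wrist','w1'); print(read_state()['t'],read_state()['tool_pos'])
for x in [(.532,.144,.16),(.532,.144,.065)]: print(proj(c,x))
i=cv2.imread('pics/w1.png'); cv2.imwrite('pics/w1b.png',cv2.resize(i,(800,600),interpolation=cv2.INTER_CUBIC))
E
```

```text
3.0667 [0.53187701 0.14539    0.29994744]
(np.float64(254.37023403306276), np.float64(175.52193456147205))
(np.float64(254.5406100809987), np.float64(155.13666980688168))
```

View pics/w1b.png

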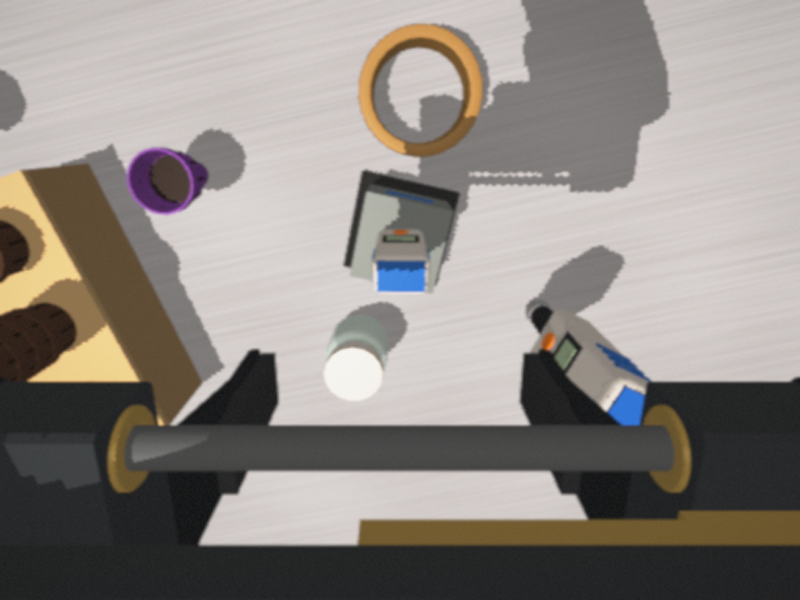

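The thermometer top sits at (401,278), so (256.6,178) px against a predicted (254.4,175.5), which is about 1.5 mm off. It is square to the fingers. I'll descend, grip and lift.

```bash
python3 - <<'E'
from h import *
w=load('w1'); p=atz(w,256.6,178,.16); print(p)
x,y=(p[0]+.532)/2,(p[1]+.144)/2
print(env.movel([x,y,.116],[180,0,167.3],feed=.1,threshold=8)); s=read_state(); print(s['tool_pos'],s['tcp_rot'])
env.gripper_to(.02,25); s=read_state(); print(s['opening'],s['grasp_force'],s['wrist_force'])
env.movel([x,y,.196],feed=.06); s=read_state(); print(s['tool_pos'],s['opening'],s['grasp_force'],s['wrist_force'])
env.movel([x,y,.31],feed=.12); env.pause(.3); s=read_state(); print(s['t'],s['tool_pos'],s['tcp_rot'],s['opening'],s['grasp_force'],s['wrist_force'])
for n in ('wrist','side'): snap(n,n+'2')
a=cv2.resize(cv2.imread('pics/wrist2.png'),(400,300)); b=cv2.imread('pics/side2.png')[40:190,200:330]
b=cv2.resize(b,(346,400)); o=np.zeros((400,746,3),np.uint8); o[:300,:400]=a; o[:,400:]=b; cv2.imwrite('pics/c.png',o)
E
```

```text
[0.53491663 0.1455739  0.16      ]
False
[0.5338057  0.14489814 0.11652823] [1.79964210e+02 5.02821224e-02 1.67301291e+02]
0.035456621452514596 24.999520035926253 [-0.08346627  1.02203838 -1.21607588]
[0.53314117 0.1447169  0.19551478] 0.0359855394620936 24.999517877586186 [-0.56752305  0.48008132 -1.30803246]
8.8333 [0.53330868 0.14474959 0.30956696] [-1.79971735e+02 -3.81201835e-02  1.67297502e+02] 0.03571024223692397 24.99964501708746 [-0.32490351  0.16741389 -0.86669641]
```

View pics/c.png

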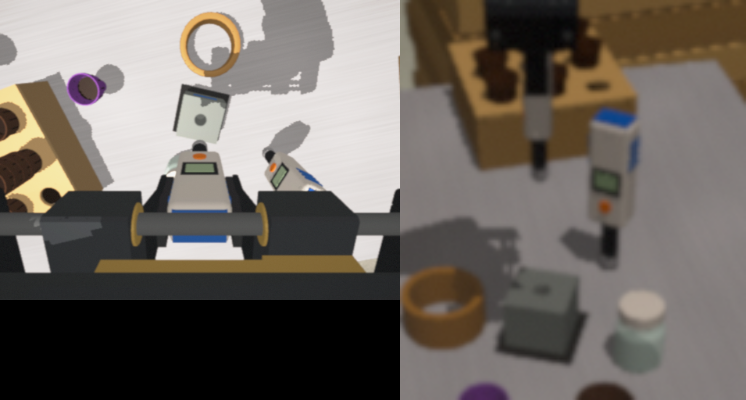

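The thermometer is held upright, the nose is clear of the stand (tip at (540,175) in the side inset), and the stand is empty. Next I'll segment the cap in both views and carry the thermometer over at lens height 0.208, above the 0.171 stack.

```bash
python3 - <<'E'
from h import *
def cap(c,u0,v0,r=22):
    i=c['img'].astype(int); h=cv2.cvtColor(c['img'],cv2.COLOR_RGB2HSV)
    m=((h[...,2]>150)&(h[...,1]<110)).astype(np.uint8); n,l,st,ce=cv2.connectedComponentsWithStats(m)
    k=l[int(v0),int(u0)]; print(k,st[k],ce[k]); return ce[k]
P=[]
for n,u,v in (('top0',531*.64,331*.64),('side0',400*.64,371*.64)):
    c=load(n); e=cap(c,u,v); P.append(atz(c,*e,.117)); print(n,P[-1])
print('lens proj side',proj(load('side2'),(.5333,.1447,.2085)),'seen 252.6,105.6')
x,y=.472,-.2195
env.movel([x,y,.31],feed=.12); env.pause(.3)
s=read_state(); print(s['t'],s['tool_pos'],s['tcp_rot'],s['grasp_force'])
for n in ('wrist','side','top'): snap(n,n+'3')
a=cv2.resize(cv2.imread('pics/wrist3.png')[40:300,120:400],(430,400)); b=cv2.imread('pics/side3.png')[130:280,200:330]
b=cv2.resize(b,(347,400)); cv2.imwrite('pics/d.png',np.hstack([a,b]))
E
```

```text
27 [329 199  23  24 433] [339.85450346 210.78752887]
top0 [ 0.47294907 -0.22088018  0.117     ]
9 [245 229  23  18 310] [256.20322581 237.85806452]
side0 [ 0.47439899 -0.21998516  0.117     ]
lens proj side (np.float64(251.8244426784788), np.float64(106.36390984880158)) seen 252.6,105.6
12.4583 [ 0.47200782 -0.21944896  0.31000193] [ 1.79998460e+02 -5.02362646e-05  1.67304153e+02] 24.999589940998703
```

View pics/d.png

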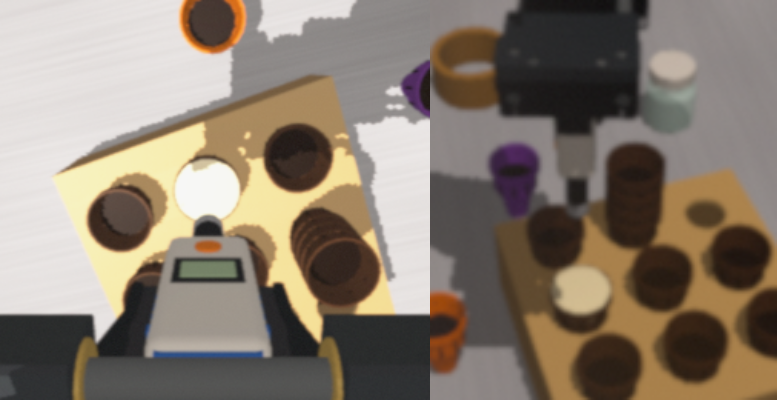

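The white cap is directly below: (207,188) in the wrist crop, with the nose over it. The stack is well to the side. Top and side views give the cap at (0.4737, -0.2204). I'll shift slightly and lower.

```bash
python3 - <<'E'
from h import *
print(atz(load('wrist3'),254.8,162.2,.117))
x,y=.4742,-.2204
env.movel([x,y,.31],feed=.05); env.movel([x,y,.2335],feed=.05); env.pause(.4)
s=read_state(); print(s['t'],s['tool_pos'],s['tcp_rot'],s['grasp_force'],s['wrist_force'])
w=snap('wrist','wrist4');c=snap('side','side4')
print('expected lens/cap side',proj(c,(x,y,.132)),proj(c,(x,y,.117)),'wrist',proj(w,(x,y,.132)),proj(w,(x,y,.117)))
a=cv2.resize(cv2.imread('pics/wrist4.png')[100:230,190:320],(400,400),interpolation=cv2.INTER_CUBIC); b=cv2.resize(cv2.imread('pics/side4.png')[180:260,216:296],(400,400),interpolation=cv2.INTER_CUBIC)
cv2.imwrite('pics/e.png',np.hstack([a,b]))
E
```

```text
[ 0.47146908 -0.22038405  0.117     ]
14.9417 [ 0.47420675 -0.2203975   0.23351541] [-1.79998778e+02  1.78188275e-03  1.67303639e+02] 24.99953230144456 [ 0.58762694  0.69109992 -0.15560613]
expected lens/cap side (np.float64(256.0993896375318), np.float64(233.6583704031748)) (np.float64(256.1482570627438), np.float64(238.02632446917886)) wrist (np.float64(255.87010790409482), np.float64(187.02819156361784)) (np.float64(255.84097150437722), np.float64(181.99008859584563))
```

View pics/e.png

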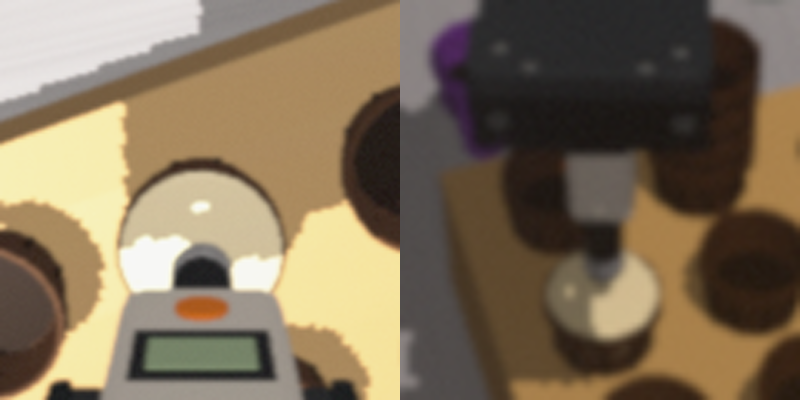

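In both views the nose tip is centred over the cap with a visible gap. The lens is at (256.8,234) in the side view against an expected (256.1,233.7), and the cap centre is at (256.8,239) against (256.1,238). All of it agrees to within about 2 mm.

```bash
python3 -c "
from h import *
print(env.sign_off())"
```

```text
the job is handed in; nothing more can be done
None
```

The job is handed in: the thermometer is held upright and still over the white cap, centred to within about 2 mm with its lens about 15 mm above it; no contact with the cones, tray, jar or tape showed up, though the judge's verdict was not returned.

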